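Load the notions caddy and hang it level

ROBOT

A 7-joint arm with a two-finger parallel gripper is mounted at the origin on the work surface; the furniture and walls round the work are solid. World frame = base frame: x ahead of the robot, y to its left, z up, the work surface at z = 0. Lengths are in m, angles in degrees, forces in N, time in s.
With the tool pointing down it reaches from about 0.4 to 0.85 m from the base axis. Payload 4.4 kg.
Tool frame: the origin (TCP) lies at the very end of the fingers, on their centre line; the grasp point (between the pads) lies 19 mm behind it; z points along the fingers, y is the line along which they close (so a half turn about z gives the same grasp; the last joint's range is limited). The gripper opens to 94 mm and grips with 3 to 60 N. Pads are 16 mm wide; open, the fingers measure 119 mm over their backs; the gripper's body (75 mm by 177 mm) begins 78 mm behind the grasp point.
Start: joints at [-67.311, 36.005, 2.206, 86.941, -1.547, 57.084, -1.146], TCP at [0.29, 0.582, 0.205] pointing down, gripper open.
Joint ranges: [-175.42, 175.42], [-21.48, 121.26], [-71.46, 75.88], [10.55, 141.38], [-63.04, 243.04], [13.31, 113.54], [-168.57, 168.57]. Speed limits (degrees/s): [147.25, 147.25, 180, 180, 180, 180, 180].

INTERFACE

Orientations are given as a 3x3 rotation matrix whose columns are the frame's x, y, z axes.
In Python, from workcell import * gives the robot as it stands. The module is installed in compiled form; this text tells all that it offers.
- The arm moves only by the tool drive_tool, never from a script. Its arguments are lists of equal length, an entry for each row: "xyz": the shift along the tool's x, y, z in m, a list of three; "roll": the turn about the tool's z in degrees. A call has exactly 8 rows; each row is the pose to reach, as a shift and turn from the pose commanded when the call began, along the tool's axes at that moment; what a row does not reach only later rows make up. A row lasts 1/8 s, in which the tool goes at most 62.5 mm and 10.7 degrees, less where a joint would pass 70% of its speed; a pose out of reach is approached as far as the arm can. A call with a gripper value outside its range is refused whole. "fingers" is the opening, from -1 (shut) to 1 (fully open), set as the call begins (left out, the last holds). The fingers move at their own pace and stop on an object; the grip force is fixed at half the most. Time passes only in rows, so rows that repeat a pose let the fingers close, or fill a call up. It gives the time, the measured TCP pose, the force, the opening and the grip force at its end, in the units of the state.
- get_state(): the state, without advancing time (a new reading comes with each control period).
- read_camera(name): name is "side" or "top"; returns the picture (480x640x3 uint8, red, green, blue); there is no depth.
- camera_info(name): a dict with "fx", "fy", "cx", "cy" (pixels), "R" (3x3) and "t" (3): a world point X has camera coordinates R X + t. Camera axes: x right, y down, z forward; pixel columns grow to the right and rows downward; lengths in m; the calibration is good to about 2 mm. A picture is of the moment at which its call begins. camera_info takes no time and is no camera call.
- job_done(): hands the job in; it is judged then, once.
Trained networks look in the newest picture that a camera, given by its name, has taken for a name from the list of things; names that differ only in an ending like _2 or _b are one class to them, and where a whole thing is asked for, a point or a joint stands for the part that bears it (a point fixed in the world has none). Each returns a list of dicts, best first, with "conf" (0 to 1); they miss things now and then, are a little off and sometimes report something else, mostly with a low value. They report only what shows in the picture. A call takes as long as a camera call. They do not tell look-alikes from the thing itself.
- spot_in(camera, name): "bbox" ([left, top, width, height] in pixels, round what is visible of it).
The state is a dict: "time_s": time; "qpos": joint angles; "joint_vel": joint speeds; "joint_efforts": joint torques, N m; "eef_pos": TCP position; "eef_rot": TCP orientation; "wrist_force": force on the tool from outside, world axes, zero at the start; "wrist_torque": the same for the moment, N m; "opening": finger opening in m; "grip_force": force on a finger pad.
Only numpy, scipy, OpenCV 4.12 (cv2) and the standard library are available. Lean on these libraries where they do the work, as an engineer would, in place of code of your own. Each camera call takes 0.05 s, during which the arm holds its last target. There are 200 camera calls.

TASK

Put the round white snap tin into the empty round seat of the notions caddy that is next to the red spool. Then pick the caddy up by the top of its blue handle and hang it on the peg of the hook stand by the hole from which the loaded caddy hangs level, and let go. Both spools and the tin must stay in their seats, and the other things on the table stay where they are.

Things in the scene. Friction and masses are not known exactly. Their poses are not given: they have to be found in the camera images.
- caddy: loose plywood caddy with a blue T-shaped handle, standing upright. Origin: centre of its underside; z up, y along its length, x across (away from the robot at yaw 0). Deck 80 (x) by 324 mm (y), top at z = 20 mm, with four round seats 8 mm deep in a row along y (floors at z = 12 mm). Weighs 340 g empty; its own centre of mass is above its origin (x = 0, y = 0), about 32 mm up
- handle_top (a point): middle of the handle's top edge, caddy x = y = 0, z = 160 mm. The handle stands in the plane x = 0: a stem 10 mm thick (x) and 60 mm wide (y), and on it, from z = 104 to 160 mm, a bar 10 mm thick (x) and 114 mm long (y) with five brass-rimmed holes. Grasp the bar from above across its 10 mm; fingertips kept above z = 135 mm leave the holes free
- hole_0 (a point): centre (mid-thickness) of a round handle hole at caddy x = 0, y = -44 mm, z = 120 mm; it runs along x, is 14 mm across, and rides with its upper edge on the peg when hung
- hole_1 (a point): centre (mid-thickness) of a round handle hole at caddy x = 0, y = -22 mm, z = 120 mm; it runs along x, is 14 mm across, and rides with its upper edge on the peg when hung
- hole_2 (a point): centre (mid-thickness) of a round handle hole at caddy x = 0, y = 0 mm, z = 120 mm; it runs along x, is 14 mm across, and rides with its upper edge on the peg when hung
- hole_3 (a point): centre (mid-thickness) of a round handle hole at caddy x = 0, y = 22 mm, z = 120 mm; it runs along x, is 14 mm across, and rides with its upper edge on the peg when hung
- hole_4 (a point): centre (mid-thickness) of a round handle hole at caddy x = 0, y = 44 mm, z = 120 mm; it runs along x, is 14 mm across, and rides with its upper edge on the peg when hung
- tin_seat_a (a point): centre of the floor of the tin seat at caddy y = +122 mm, z = 12 mm; the seat is 67 mm across
- tin_seat_b (a point): centre of the floor of the tin seat at caddy y = -122 mm, z = 12 mm; the seat is 67 mm across
- spool_seat_a (a point): where the origin of the spool standing in the spool seat at caddy y = +58 mm belongs: caddy x = 10, y = 58, z = 12 mm (seat 39 mm across)
- spool_seat_b (a point): where the origin of the spool standing in the spool seat at caddy y = -58 mm belongs: caddy x = 10, y = -58, z = 12 mm (seat 39 mm across)
- snap_tin: round flat white tin with a red patch on its lid, 63 mm across, 24 mm high, about 90 g, loose; it stands on the table at the start. Origin: centre of its underside, z up
- red_spool: spool of red thread with white ends, 34 mm across, 52 mm high, 30 g, standing loose in one of the two spool seats (either one). Its origin lies on its underside, 11 mm beside the reel's axis (the axis is at its own y = +11 mm)
- green_spool: spool of green thread with white ends, 34 mm across, 52 mm high, 30 g, standing loose in the other spool seat. Its origin lies on its underside, 9 mm beside the reel's axis (the axis is at its own y = +9 mm)
- hook_stand: fixed steel stand: a dark foot 110 x 90 x 12 mm, a post 14 mm thick at its own x = +62 mm, 209 mm high, with nothing above it, and at the post's top one round steel peg, 6 mm thick, that runs towards its own -x (the robot's side) and rises slightly (0.10 rad) to a red tip. Origin: on the table, below the place on the peg where the caddy should hang
- peg_rest (a point): point on the peg's axis where the caddy should hang, 215 mm above the table, 62 mm in front of the post and 30 mm from the tip; x axis as the stand's, level, from the tip towards the post
- peg_tip (a point): free end of the peg (centre of its axis), 218 mm above the table
- chalk: blue wedge of tailor's chalk, 37 x 47 x 9 mm, loose, a bystander; origin at its underside
- yellow_peg: yellow clothes peg, 15 x 72 x 12 mm, loose, a bystander; origin at its underside
- snips: thread snips with orange-red bow, 35 x 108 x 8 mm, loose, a bystander; origin at its underside
Things that resemble listed ones, but are neither listed nor needed, are in the scene too. Leave any orange look-alike of the red_spool alone.

How it is judged (in metres and radians):
On the way:
1. the tin is seated in the empty seat next to the red spool, released, while the caddy stands on the table (((distance between snap_tin and tin_seat_a below 0.006 m and distance between red_spool and spool_seat_a below 0.01 m and distance between green_spool and spool_seat_b below 0.01 m) or (distance between snap_tin and tin_seat_b below 0.006 m and distance between red_spool and spool_seat_b below 0.01 m and distance between green_spool and spool_seat_a below 0.01 m)) and angle between snap_tin's own z axis and vertical below 0.06 rad and height (world z) of caddy below 0.01 m and contact force between the fingers and snap_tin below 0.1 N), for 0.2 s.
At the end, for the whole second after the job is handed in: the caddy hangs at rest, peg through one of its handle holes, clear of the table and level within 0.10 rad (6 degrees); the tin lies in the seat next to the red spool (within 8 mm) and both spools stand in the seats where they began (within 12 mm) (((y of hole_0 in the frame of peg_rest between -0.009 and 0.009 m and z of hole_0 in the frame of peg_rest between -0.014 and 0.006 m and x of hole_0 in the frame of peg_rest between -0.026 and 0.05 m) or (y of hole_1 in the frame of peg_rest between -0.009 and 0.009 m and z of hole_1 in the frame of peg_rest between -0.014 and 0.006 m and x of hole_1 in the frame of peg_rest between -0.026 and 0.05 m) or (y of hole_2 in the frame of peg_rest between -0.009 and 0.009 m and z of hole_2 in the frame of peg_rest between -0.014 and 0.006 m and x of hole_2 in the frame of peg_rest between -0.026 and 0.05 m) or (y of hole_3 in the frame of peg_rest between -0.009 and 0.009 m and z of hole_3 in the frame of peg_rest between -0.014 and 0.006 m and x of hole_3 in the frame of peg_rest between -0.026 and 0.05 m) or (y of hole_4 in the frame of peg_rest between -0.009 and 0.009 m and z of hole_4 in the frame of peg_rest between -0.014 and 0.006 m and x of hole_4 in the frame of peg_rest between -0.026 and 0.05 m)) and angle between caddy's own z axis and vertical below 0.1 rad and height (world z) of caddy above 0.06 m and contact force between caddy and hook_stand above 2 N and ((distance between snap_tin and tin_seat_a below 0.008 m and distance between red_spool and spool_seat_a below 0.012 m and distance between green_spool and spool_seat_b below 0.012 m) or (distance between snap_tin and tin_seat_b below 0.008 m and distance between red_spool and spool_seat_b below 0.012 m and distance between green_spool and spool_seat_a below 0.012 m)) and linear speed of caddy below 0.03 m/s and angular speed of caddy below 0.2 rad/s); the robot touches nothing.
It fails at once if the chalk is moved by more than 30 mm (distance of chalk from where it was at the start of the episode above 0.03 m).
It fails at once if the yellow peg is moved by more than 30 mm (distance of yellow_peg from where it was at the start of the episode above 0.03 m).
It fails at once if the snips is moved by more than 30 mm (distance of snips from where it was at the start of the episode above 0.03 m).
It also fails if it takes over 64 s, if anything falls off the work surface, if the arm or the gripper's body presses on something with over 40 N, if the wrist force passes 120 N, or if a joint passes its speed limit or range.

## Working session

There is one attempt and no reset: what is moved stays moved. The work goes in short steps, Python scripts to look and compute and a tool call to move; the robot and the scene stay as the last step left them, time stands still between calls to the robot, and variables do not carry over. Pictures are saved under pics/ and viewed, at most 10 in all, crops included, and the job is handed in when it is done.

Besides the shell and the picture viewer there is one more tool, called as name(argument=value, ...) on one line, values as JSON. drive_tool: Moves the arm, as the interface text tells. Its arguments: {"type":"object","properties":{"xyz":{"type":"array"},"roll":{"type":"array"},"fingers":{"type":"number"}},"required":["xyz","roll"]}

```bash
mkdir -p pics; cat > h.py <<'E'
from workcell import *
import numpy as np, cv2
def cam(n):
    c=camera_info(n); return c,np.array(c["R"]),np.array(c["t"])
def ray(n,u,v):
    c,R,t=cam(n); d=R.T@np.array([(u-c["cx"])/c["fx"],(v-c["cy"])/c["fy"],1]); return -R.T@t,d
def atz(n,u,v,z):
    o,d=ray(n,u,v); return o+d*(z-o[2])/d[2]
def proj(n,X):
    c,R,t=cam(n); p=R@np.array(X)+t; return np.array([c["fx"]*p[0]/p[2]+c["cx"],c["fy"]*p[1]/p[2]+c["cy"]])
def tri(u,v):
    o1,d1=ray("top",*u); o2,d2=ray("side",*v); A=np.c_[d1,-d2]; s=np.linalg.lstsq(A,o2-o1,rcond=None)[0]
    a,b=o1+s[0]*d1,o2+s[1]*d2; return (a+b)/2,np.linalg.norm(a-b)
def shot(n,f):
    im=read_camera(n); cv2.imwrite("pics/"+f,im[:,:,::-1]); return im
E
python3 - <<'E'
from h import *
for n in("top","side"):
    shot(n,n+"0.png"); c,R,t=cam(n); print(n,c["fx"],(-R.T@t).round(3),R.round(2).tolist())
    for k in("snap_tin","caddy","handle_top","red_spool","green_spool","hook_stand","chalk","yellow_peg","snips"):
        print(k,[(np.round(d["bbox"]).tolist(),round(d["conf"],2)) for d in spot_in(n,k)[:3]])
s=get_state();print(s["time_s"],s["eef_pos"],np.round(s["eef_rot"],3).tolist(),s["opening"])
E
```

```text
top 434.55919195412366 [ 0.271 -0.033  1.101] [[-0.01, -1.0, -0.01], [-0.99, 0.01, -0.14], [0.14, 0.01, -0.99]]
snap_tin [([172.0, 248.0, 21.0, 28.0], 0.56)]
caddy [([232.0, 210.0, 130.0, 35.0], 0.71)]
handle_top [([232.0, 210.0, 129.0, 37.0], 0.64)]
red_spool [([365.0, 262.0, 14.0, 9.0], 0.56), ([314.0, 218.0, 10.0, 20.0], 0.5)]
green_spool [([312.0, 218.0, 14.0, 19.0], 0.6), ([264.0, 220.0, 17.0, 11.0], 0.54)]
hook_stand [([381.0, 182.0, 42.0, 62.0], 0.6)]
chalk [([398.0, 256.0, 19.0, 17.0], 0.51)]
yellow_peg []
snips [([456.0, 210.0, 32.0, 19.0], 0.63)]
side 543.6615435433977 [ 0.34  -1.042  0.817] [[0.99, -0.11, -0.01], [-0.07, -0.55, -0.83], [0.08, 0.83, -0.55]]
snap_tin [([279.0, 207.0, 21.0, 18.0], 0.6), ([308.0, 205.0, 48.0, 108.0], 0.26)]
caddy [([306.0, 204.0, 49.0, 114.0], 0.86)]
handle_top [([306.0, 209.0, 46.0, 109.0], 0.8), ([286.0, 350.0, 24.0, 20.0], 0.68)]
red_spool [([280.0, 304.0, 18.0, 31.0], 0.96), ([323.0, 264.0, 14.0, 24.0], 0.8), ([355.0, 400.0, 23.0, 45.0], 0.27)]
green_spool [([319.0, 236.0, 7.0, 16.0], 0.51)]
hook_stand [([323.0, 266.0, 54.0, 102.0], 0.68)]
chalk []
yellow_peg [([317.0, 392.0, 15.0, 32.0], 0.5)]
snips [([355.0, 403.0, 25.0, 40.0], 0.94)]
1.0 [0.28958286 0.58194843 0.20548688] [[-0.895, 0.446, -0.0], [0.446, 0.895, 0.0], [0.0, 0.0, -1.0]] 0.09370328986317107
```

```bash
python3 - <<'E'
from h import *
a=cv2.imread("pics/top0.png")[160:310,150:500]; cv2.imwrite("pics/t1.png",cv2.resize(a,None,fx=2.28,fy=2.28,interpolation=2))
a=cv2.imread("pics/side0.png")[180:460,230:430]; cv2.imwrite("pics/s1.png",cv2.resize(a,None,fx=2.1,fy=2.1,interpolation=2))
E
```

```text
(no output)
```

View pics/t1.png

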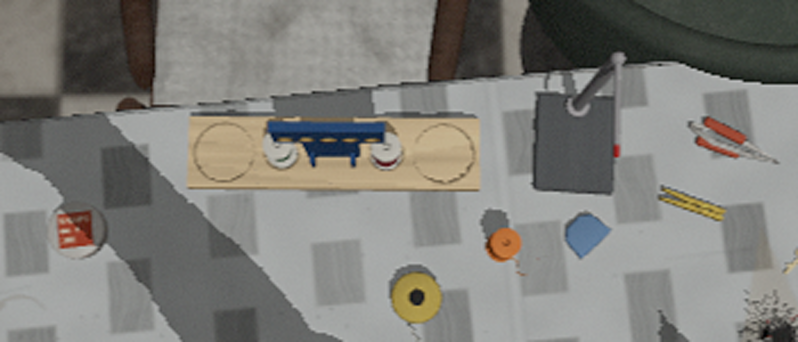

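View pics/s1.png

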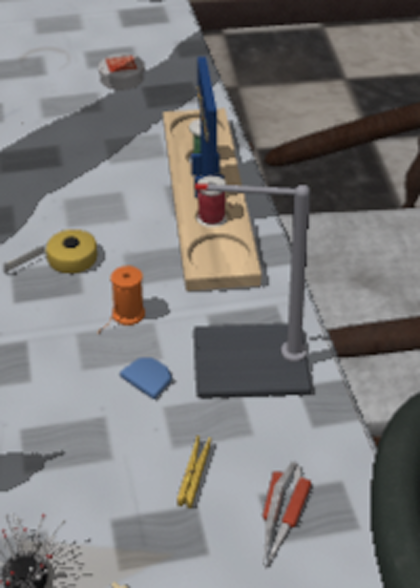

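Top view: the tin with the red lid patch is at px (183,261). The caddy is at (232–362, 210–245), with the green spool on the left (273,226) and the red on the right (319,226), so the target is the right-hand seat, about (345,227). The peg tip is red, about (420,226). 

Could be confused with the tin: the yellow tape measure (332,291), or the pincushion (490,305). Could be confused with the red spool: the orange spool (371,267), which I leave alone. Next is a close crop to check this and refine the positions.

```bash
python3 - <<'E'
from h import *
T=cv2.imread("pics/top0.png");S=cv2.imread("pics/side0.png")
def c(im,x,y,w,h,f): return cv2.resize(im[y:y+h,x:x+w],(w*f,h*f),interpolation=0)
o=np.zeros((600,800,3),np.uint8)
def put(a,x,y): o[y:y+a.shape[0],x:x+a.shape[1]]=a
put(c(T,230,205,134,42,5),0,0)          # caddy top
put(c(T,165,243,36,36,5),0,215)
put(c(T,380,180,50,68,5),190,215)
put(c(S,270,200,40,30,5),0,400)
put(c(S,315,260,64,46,5),450,215)
cv2.imwrite("pics/c1.png",o)
for p in [(232,244),(361,243),(232,212),(361,212)]: print(atz("top",*p,.02).round(3))
print("tin",atz("top",183.3,261.3,.024).round(3)); print("tip",atz("top",420,226,.218).round(3))
E
```

```text
[0.425 0.184 0.02 ]
[ 0.423 -0.14   0.02 ]
[0.507 0.185 0.02 ]
[ 0.503 -0.143  0.02 ]
tin [0.382 0.304 0.024]
tip [ 0.429 -0.243  0.218]
```

View pics/c1.png

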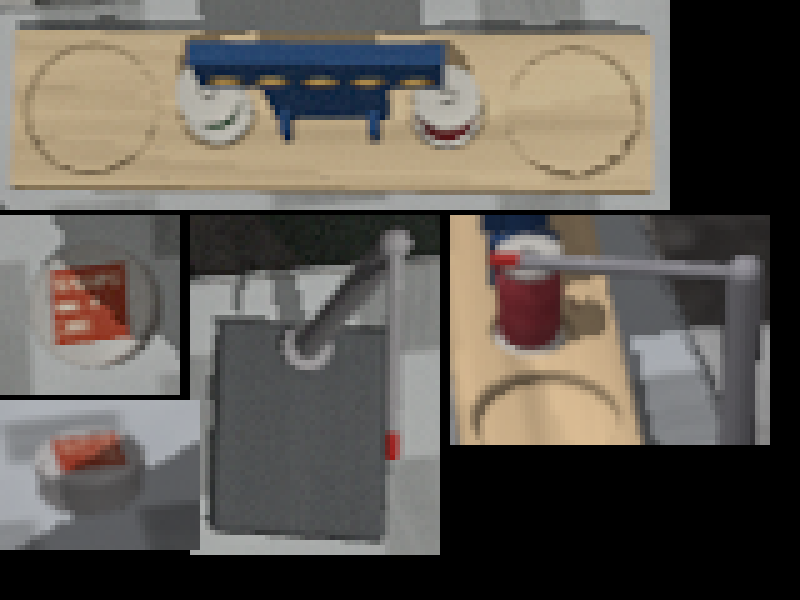

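The crop confirms it: the tin has the red patch, both end seats are empty, and the red spool is beside the right-hand (‑y) seat. Next I triangulate.

```bash
python3 - <<'E'
from h import *
from scipy.optimize import least_squares
f=lambda X:(X[0].round(4),round(X[1],4))
print("tin lid",f(tri((183.7,260.5),(287.1,210.7))))
print("tip",f(tri((419.7,228.5),(323.3,268.1)))); print("ball",f(tri((420.9,185.1),(373.5,270.1))))
obs=[("top",(0,-.122,.02),(344.3,226.7)),("top",(0,.122,.02),(248,226.2)),
("top",(.04,.162,.02),(232.5,210.5)),("top",(.04,-.162,.02),(360,212)),("top",(-.04,.162,.02),(231.5,241.9)),("top",(-.04,-.162,.02),(359.6,242.5)),
("side",(-.04,-.162,.02),(319,312.9)),("side",(.04,-.162,.02),(354.8,311)),
("top",(0,.057,.16),(230+186/5-.5,205+43/5-.5)),("top",(0,-.057,.16),(230+445/5-.5,205+45/5-.5))]
def P(p,X):
    c,s=np.cos(p[3]),np.sin(p[3]); return [p[0]+c*X[0]-s*X[1],p[1]+s*X[0]+c*X[1],p[2]+X[2]]
res=lambda p:np.concatenate([proj(n,P(p,X))-u for n,X,u in obs])
r=least_squares(res,[.465,.02,0,0],loss="soft_l1"); print(r.x.round(4),np.degrees(r.x[3]));print(res(r.x).reshape(-1,2).round(1).tolist())
print("seat b",np.round(P(r.x,(0,-.122,.012)),4)," grasp",np.round(P(r.x,(0,-.022,.138)),4))
# overlay tin cylinder
t=tri((183.7,260.5),(287.1,210.7))[0]
o=np.zeros((400,800,3),np.uint8)
for i,(n,x0,y0) in enumerate((("top",163,240),("side",267,192))):
    im=cv2.resize(cv2.imread(f"pics/{n}0.png")[y0:y0+40,x0:x0+40],(400,400),interpolation=0)
    for z in(0,.024):
        q=np.array([proj(n,(t[0]+.0315*np.cos(a),t[1]+.0315*np.sin(a),z)) for a in np.arange(0,6.4,.1)])
        cv2.polylines(im,[np.int32((q-[x0,y0]+.5)*10)],0,(0,255,0) if z else (255,0,0),1)
    o[:,400*i:400*i+400]=im
cv2.imwrite("pics/tin.png",o)
E
```

```text
tin lid (array([0.3845, 0.3041, 0.0212]), np.float64(0.0004))
tip (array([ 0.4257, -0.2427,  0.2166]), np.float64(0.0027))
ball (array([ 0.5189, -0.2512,  0.2095]), np.float64(0.0012))
[ 0.4696  0.023  -0.0044 -0.0183] -1.0462683562878758
[[-0.3, -0.4], [-0.1, -0.4], [0.3, -0.2], [-0.4, -1.1], [0.2, -0.6], [0.3, -0.6], [-0.5, 0.3], [-0.3, -0.4], [0.3, 1.5], [-0.2, 1.3]]
seat b [ 0.4674 -0.099   0.0076]  grasp [0.4692 0.001  0.1336]
```

View pics/tin.png

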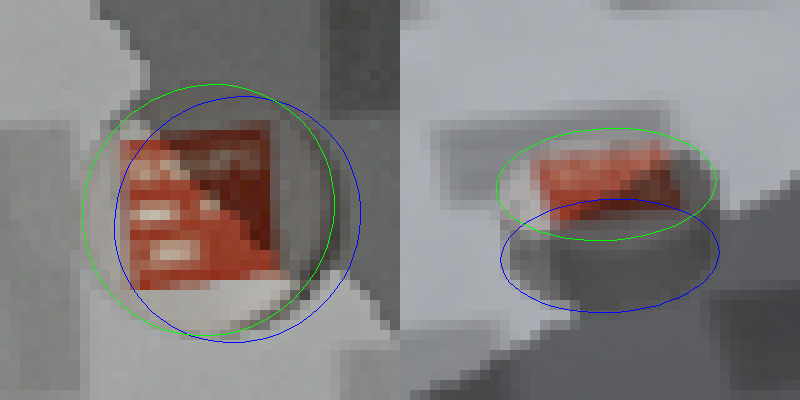

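```bash
python3 - <<'E'
from h import *
from scipy.optimize import least_squares
obs=[("top",(0,-.122,.02),(344.3,226.7)),("top",(0,.122,.02),(248,226.2)),
("top",(.04,.162,.02),(232.5,210.5)),("top",(.04,-.162,.02),(360,212)),("top",(-.04,.162,.02),(231.5,241.9)),("top",(-.04,-.162,.02),(359.6,242.5)),
("side",(-.04,-.162,.02),(319,312.9)),("side",(.04,-.162,.02),(354.8,311)),
("top",(.005,.057,.16),(230+186/5-.5,205+43/5-.5)),("top",(.005,-.057,.16),(230+445/5-.5,205+45/5-.5))]
def P(p,X):
    c,s=np.cos(p[2]),np.sin(p[2]); return [p[0]+c*X[0]-s*X[1],p[1]+s*X[0]+c*X[1],X[2]]
res=lambda p:np.concatenate([proj(n,P(p,X))-u for n,X,u in obs])
r=least_squares(res,[.465,.02,0],loss="soft_l1"); print(r.x.round(4));print(res(r.x).reshape(-1,2).round(1).tolist())
print("seat b",np.round(P(r.x,(0,-.122,.012)),4)," grasp",np.round(P(r.x,(0,-.022,.138)),4))
E
```

```text
[ 0.4678  0.0223 -0.0164]
[[0.1, -0.1], [-0.1, 0.1], [0.1, 0.3], [0.0, -0.9], [0.1, -0.0], [0.8, -0.2], [-1.1, -0.9], [-0.9, -1.7], [0.4, -0.3], [0.1, -0.5]]
seat b [ 0.4658 -0.0996  0.012 ]  grasp [4.675e-01 3.000e-04 1.380e-01]
```

drive_tool(xyz=[[-0.03,-0.03,0],[-0.06,-0.06,0.0],[-0.1,-0.1,0.02],[-0.14,-0.14,0.05],[-0.18,-0.18,0.09],[-0.2085,-0.2067,0.12],[-0.2085,-0.2067,0.13],[-0.2085,-0.2067,0.135]], roll=[9,18,28,38,48,58,64.5,64.5], fingers=1)

```text
time_s: 2.0
eef_pos: [0.3843, 0.3037, 0.07]
eef_rot: [[0.016, 1.0, -0.0], [1.0, -0.016, -0.0], [-0.0, -0.0, -1.0]]
wrist_force: [0.1, -0.1, 0.9]
opening: 0.0943
grip_force: 0.0
```

drive_tool(xyz=[[0,0,0.02],[0,0,0.04],[0,0,0.052],[0,0,0.0575],[0,0,0.0575],[0,0,0.0575],[0,0,0.0575],[0,0,0.0575]], roll=[0,0,0,0,0,0,0,0])

```text
time_s: 3.0
eef_pos: [0.3843, 0.3042, 0.0133]
eef_rot: [[0.017, 1.0, 0.0], [1.0, -0.017, 0.0], [0.0, 0.0, -1.0]]
wrist_force: [-0.6, 0.7, 0.3]
opening: 0.094
grip_force: 0.0
```

drive_tool(xyz=[[0,0,0],[0,0,0],[0,0,0],[0,0,0],[0,0,0],[0,0,0],[0,0,0],[0,0,0]], roll=[0,0,0,0,0,0,0,0], fingers=-1)

```text
time_s: 4.0
eef_pos: [0.3841, 0.304, 0.013]
eef_rot: [[0.017, 1.0, -0.0], [1.0, -0.017, 0.0], [0.0, -0.0, -1.0]]
wrist_force: [0.4, -0.1, -1.6]
opening: 0.0621
grip_force: 30.0
```

drive_tool(xyz=[[0,0,-0.02],[0,0,-0.06],[0,0,-0.11],[0,0,-0.16],[0,0,-0.21],[0,0,-0.22],[0,0,-0.22],[0,0,-0.22]], roll=[0,0,0,0,0,0,0,0])

```text
time_s: 5.0
eef_pos: [0.383, 0.3033, 0.2313]
eef_rot: [[0.017, 1.0, -0.003], [1.0, -0.017, -0.002], [-0.002, -0.003, -1.0]]
wrist_force: [-0.7, -0.0, -1.1]
opening: 0.0623
grip_force: 30.0
```

drive_tool(xyz=[[-0.04,0.009,0],[-0.1,0.022,0],[-0.16,0.035,0],[-0.22,0.048,0],[-0.28,0.062,0],[-0.34,0.075,0],[-0.385,0.085,0],[-0.4023,0.0885,0]], roll=[0,0,0,0,0,0,0,0])

```text
time_s: 6.0
eef_pos: [0.465, -0.1031, 0.2315]
eef_rot: [[0.022, 1.0, -0.003], [1.0, -0.022, -0.001], [-0.001, -0.003, -1.0]]
wrist_force: [0.6, 0.6, -1.0]
opening: 0.0623
grip_force: 30.0
```

drive_tool(xyz=[[0,0,0.02],[0,0,0.06],[0,0,0.11],[0,0,0.15],[0,0,0.17],[0,0,0.17],[0,0,0.17],[0,0,0.17]], roll=[0,0,0,0,0,0,0,0])

```text
time_s: 7.0
eef_pos: [0.4664, -0.0999, 0.0637]
eef_rot: [[0.017, 1.0, 0.001], [1.0, -0.017, -0.0], [-0.0, 0.001, -1.0]]
wrist_force: [0.1, -0.2, -0.1]
opening: 0.0623
grip_force: 30.0
```

```bash
python3 - <<'E'
from h import *
T=shot("top","top2.png");S=shot("side","side2.png")
s=get_state();print(s["time_s"],np.round(s["eef_pos"],4))
o=np.zeros((560,800,3),np.uint8)
a=cv2.resize(T[190:260,310:390],(400,350),interpolation=0)
b=cv2.resize(S[240:330,295:375],(400,450),interpolation=0)
o[:350,:400]=a;o[:450,400:]=b; cv2.imwrite("pics/p2.png",o[:,:,::-1])
E
```

```text
7.1 [ 0.4665 -0.0997  0.0637]
```

View pics/p2.png

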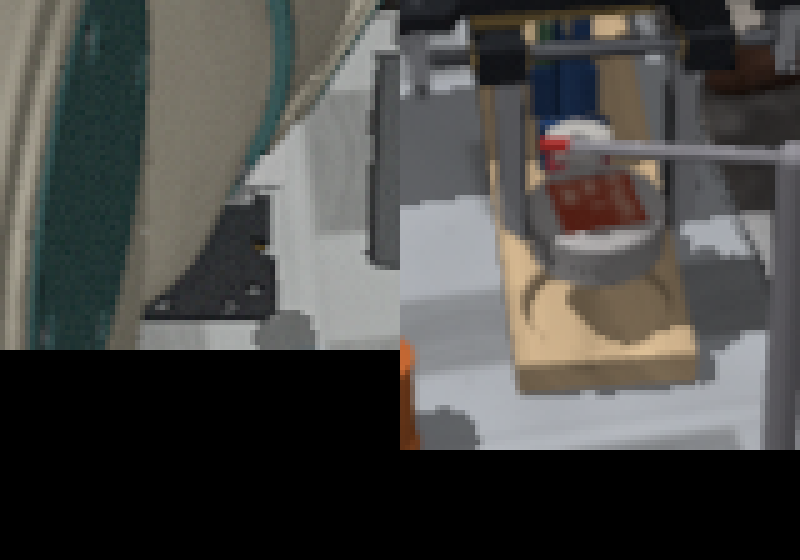

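```bash
python3 - <<'E'
from h import *
def ext(n,c,r,zs):
    q=np.array([proj(n,(c[0]+r*np.cos(a),c[1]+r*np.sin(a),z)) for z in zs for a in np.arange(0,6.3,.02)]); return q.min(0).round(1),q.max(0).round(1)
print("tin",ext("side",(.4665,-.0997),.0315,(.0504,.0744)))
print("seat rim",ext("side",(.4658,-.0996),.0335,(.02,)),ext("side",(.4658,-.0996),.0335,(.012,)))
print("px/mm x,y",(proj("side",(.476,-.1,.02))-proj("side",(.466,-.1,.02)))/10,(proj("side",(.466,-.09,.02))-proj("side",(.466,-.1,.02)))/10)
print("deck corners",[proj("side",(.4678+c*.99+ .0164*d,.0223-.0164*c+d,.02)).round(1) for c,d in((-.04,-.162),(.04,-.162))])
# tin/seat contours on image
S=cv2.imread("pics/side2.png");x0,y0=300,250
im=cv2.resize(S[y0:y0+70,x0:x0+70],(560,560),interpolation=0)
for c,r,z,col in(((.4665,-.0997),.0315,.0504,(255,0,0)),((.4665,-.0997),.0315,.0744,(0,255,0)),((.4658,-.0996),.0335,.02,(0,0,255))):
    q=np.array([proj("side",(c[0]+r*np.cos(a),c[1]+r*np.sin(a),z)) for a in np.arange(0,6.4,.1)])
    cv2.polylines(im,[np.int32((q-[x0,y0]+.5)*8)],0,col,1)
S=cv2.imread("pics/side0.png")
i2=cv2.resize(S[280:320,310:340+20],(240*5//4,240),interpolation=0)
cv2.imwrite("pics/p3.png",im)
E
```

```text
tin (array([319.9, 271.4]), array([348.4, 297.6]))
seat rim (array([319. , 289.6]), array([348.6, 308.7])) (array([319.1, 292.3]), array([348.6, 311.5]))
px/mm x,y [ 0.43738904 -0.03586127] [-0.05790004 -0.28127463]
deck corners [array([318., 312.]), array([353.7, 309.4])]
```

View pics/p3.png

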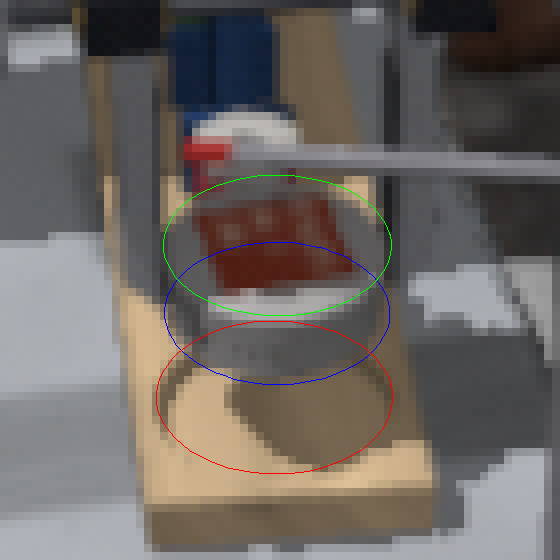

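The side view shows the tin held level above the right-hand seat. It lines up with the seat to about 1–2 mm, and the seat sits slightly to +x. I'll shift it and descend by feel.

drive_tool(xyz=[[0,0.001,0.01],[0,0.001,0.02],[0,0.001,0.026],[0,0.001,0.029],[0,0.001,0.031],[0,0.001,0.032],[0,0.001,0.033],[0,0.001,0.034]], roll=[0,0,0,0,0,0,0,0])

```text
time_s: 8.1
eef_pos: [0.467, -0.0998, 0.029]
eef_rot: [[0.017, 1.0, 0.0], [1.0, -0.017, -0.0], [-0.0, 0.0, -1.0]]
wrist_force: [-0.4, 0.3, -0.3]
opening: 0.0623
grip_force: 30.0
```

drive_tool(xyz=[[0,0,0.001],[0,0,0.002],[0,0,0.003],[0,0,0.0035],[0,0,0.004],[0,0,0.004],[0,0,0.004],[0,0,0.004]], roll=[0,0,0,0,0,0,0,0])

```text
time_s: 9.1
eef_pos: [0.4669, -0.0998, 0.025]
eef_rot: [[0.017, 1.0, 0.0], [1.0, -0.017, 0.0], [0.0, 0.0, -1.0]]
wrist_force: [0.6, -0.1, -0.4]
opening: 0.0623
grip_force: 30.0
```

drive_tool(xyz=[[0,0,0],[0,0,0],[0,0,0],[0,0,0],[0,0,0],[0,0,0],[0,0,0],[0,0,0]], roll=[0,0,0,0,0,0,0,0], fingers=1)

```text
time_s: 10.1
eef_pos: [0.4669, -0.0997, 0.0249]
eef_rot: [[0.017, 1.0, -0.0], [1.0, -0.017, 0.0], [0.0, -0.0, -1.0]]
wrist_force: [-0.4, 0.2, -0.9]
opening: 0.0937
grip_force: 0.0
```

drive_tool(xyz=[[0,0,-0.02],[0,0,-0.06],[0,0,-0.11],[0,0,-0.16],[0,0,-0.19],[0.0,0,-0.2],[0.0,0,-0.2],[0.0,0,-0.2]], roll=[0,0,0,0,0,0,0,0])

```text
time_s: 11.1
eef_pos: [0.466, -0.0995, 0.2236]
eef_rot: [[0.017, 1.0, -0.003], [1.0, -0.017, 0.0], [0.0, -0.003, -1.0]]
wrist_force: [0.5, -0.1, -0.0]
opening: 0.0942
grip_force: 0.0
```

drive_tool(xyz=[[0.05,0,0],[0.11,0,0],[0.17,0,0],[0.23,0,0],[0.29,0,0],[0.35,0,0],[0.38,0,0],[0.38,0,0]], roll=[0,0,0,0,0,0,0,0])

```text
time_s: 12.1
eef_pos: [0.4719, 0.2824, 0.223]
eef_rot: [[0.012, 1.0, -0.003], [1.0, -0.012, -0.001], [-0.001, -0.003, -1.0]]
wrist_force: [-0.5, -0.6, -0.2]
opening: 0.0941
grip_force: 0.0
```

```bash
python3 - <<'E'
from h import *
T=shot("top","top3.png");S=shot("side","side3.png")
s=get_state();print(s["time_s"],np.round(s["eef_pos"],4))
o=np.zeros((600,800,3),np.uint8)
o[:240]=cv2.resize(T[205:250,230:380],(800,240),interpolation=0)
o[240:,:400]=cv2.resize(S[240:330,300:400],(400,360),interpolation=0)
cv2.imwrite("pics/p4.png",o[:,:,::-1])
E
```

```text
12.2 [0.4729 0.2784 0.2238]
```

View pics/p4.png

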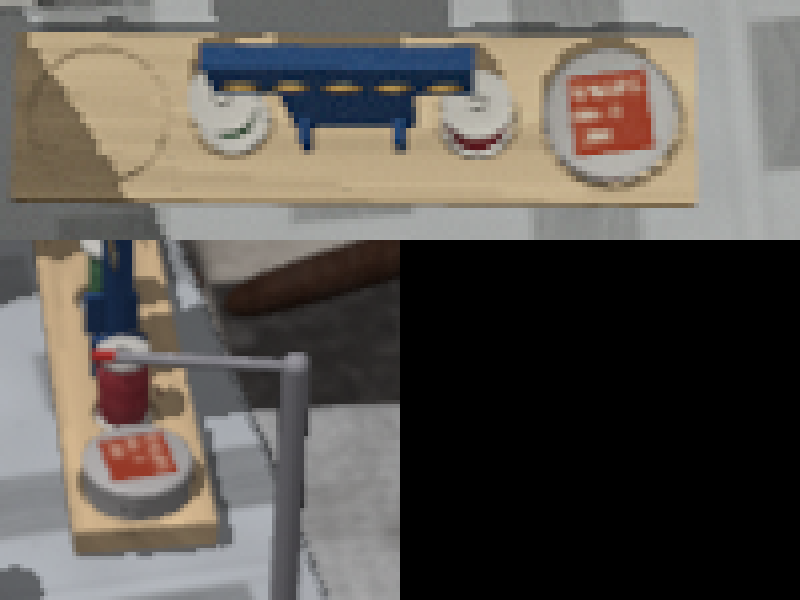

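Top and side views show the tin flat in the right-hand seat next to the red spool, and both spools standing. It went to floor height with no contact force. Next is the handle, gripped above the hole at y = −22 mm, which is where the loaded centre of mass lies (−0.122·90/490 = −22.4 mm).

drive_tool(xyz=[[-0.04,0,0],[-0.09,0,0],[-0.14,0,0],[-0.19,0,0],[-0.24,0,0],[-0.27,0,0],[-0.28,0,0],[-0.28,0,0]], roll=[0,0,0,0,0,0,0,0])

```text
time_s: 13.2
eef_pos: [0.4682, -0.0004, 0.2249]
eef_rot: [[0.019, 1.0, -0.0], [1.0, -0.019, 0.0], [0.0, -0.0, -1.0]]
wrist_force: [-0.0, 0.3, -0.1]
opening: 0.094
grip_force: 0.0
```

drive_tool(xyz=[[0,0,0.02],[0,0,0.045],[0,0,0.065],[0,0,0.08],[0,0,0.085],[0,0,0.085],[0,0,0.085],[0,0,0.085]], roll=[0,0,0,0,0,0,0,0])

```text
time_s: 14.2
eef_pos: [0.469, 0.0004, 0.1405]
eef_rot: [[0.017, 1.0, 0.001], [1.0, -0.017, 0.0], [0.0, 0.001, -1.0]]
wrist_force: [0.3, -0.6, -0.0]
opening: 0.0939
grip_force: 0.0
```

drive_tool(xyz=[[0,0,0],[0,0,0],[0,0,0],[0,0,0],[0,0,0],[0,0,0],[0,0,0],[0,0,0]], roll=[0,0,0,0,0,0,0,0], fingers=-1)

```text
time_s: 15.2
eef_pos: [0.4686, 0.0002, 0.14]
eef_rot: [[0.017, 1.0, -0.0], [1.0, -0.017, -0.0], [-0.0, -0.0, -1.0]]
wrist_force: [-0.3, -0.0, 0.9]
opening: 0.0174
grip_force: 0.0
```

drive_tool(xyz=[[0,0,0],[0,0,0],[0,0,0],[0,0,-0.002],[0,0,-0.004],[0,0,-0.006],[0,0,-0.008],[0,0,-0.01]], roll=[0,0,0,0,0,0,0,0])

```text
time_s: 16.2
eef_pos: [0.4685, 0.0002, 0.1501]
eef_rot: [[0.017, 1.0, -0.0], [1.0, -0.017, 0.0], [0.0, -0.0, -1.0]]
wrist_force: [0.2, -0.0, -5.0]
opening: 0.0094
grip_force: 30.0
```

```bash
python3 - <<'E'
from h import *
c={}
for n,(x0,y0,x1,y1) in(("top",(410,210,430,235)),("side",(315,260,335,275))):
    im=cv2.imread(f"pics/{n}0.png").astype(float); a=im[y0:y1,x0:x1]; w=np.clip(a[:,:,2]-a[:,:,:2].max(2)-25,0,None)
    ys,xs=np.mgrid[y0:y1,x0:x1]; c[n]=((w*xs).sum()/w.sum(),(w*ys).sum()/w.sum()); print(n,c[n],w.sum()); print((w.sum(0)).round().tolist(),w.sum(1).round().tolist())
X,e=tri(c["top"],c["side"]); print("red centroid",X.round(4),e, "top@.2175",atz("top",*c["top"],.2175).round(4))
im=cv2.imread("pics/top0.png").mean(2)
for r in range(184,224,4): print(r,im[r,414:428].round().astype(int))
for u in (419,420,421,422): print(u, atz("top",u,188,.209).round(4),atz("top",u,224,.2172).round(4))
E
```

```text
top (np.float64(420.0081466395112), np.float64(225.86354378818737)) 982.0
[0.0, 0.0, 0.0, 0.0, 0.0, 0.0, 0.0, 0.0, 0.0, 236.0, 502.0, 244.0, 0.0, 0.0, 0.0, 0.0, 0.0, 0.0, 0.0, 0.0] [0.0, 0.0, 0.0, 0.0, 0.0, 0.0, 0.0, 0.0, 0.0, 0.0, 0.0, 0.0, 0.0, 45.0, 179.0, 192.0, 191.0, 199.0, 176.0, 0.0, 0.0, 0.0, 0.0, 0.0, 0.0]
side (np.float64(325.3293936279548), np.float64(269.9928057553957)) 1946.0
[31.0, 38.0, 43.0, 41.0, 26.0, 19.0, 13.0, 8.0, 161.0, 281.0, 324.0, 283.0, 284.0, 157.0, 47.0, 38.0, 36.0, 34.0, 38.0, 44.0] [8.0, 10.0, 9.0, 12.0, 13.0, 14.0, 12.0, 153.0, 492.0, 419.0, 88.0, 33.0, 77.0, 241.0, 365.0]
red centroid [ 0.4305 -0.2444  0.2133] 0.00018371162818678203 top@.2175 [ 0.4296 -0.2434  0.2175]
184 [ 34  33  29  35  76 112 127 143 148 111  45  32  34  38]
188 [ 43  49  52  66  72  77 119 142 116  58  71  84  97 104]
192 [ 46  46  66  81  88  93 121 141 134 127 127 130 129 126]
196 [ 82  96 117 129 127 110 119 136 128 125 126 133 127 122]
200 [129 126 129 130 118 101 123 136 127 124 126 127 125 127]
204 [ 79  80  80  81  77  89 124 136 127 124 132 129 125 129]
208 [ 81  81  83  85  75  90 132 138 155 169 167 167 169 166]
212 [ 84  82  83  85  78  93 132 140 154 167 166 167 166 164]
216 [ 79  79  84  85  75  96 134 138 156 168 166 167 166 166]
220 [ 85  84  85  86  76  96 132 147 158 169 166 165 167 166]
419 [ 0.5122 -0.247   0.209 ] [ 0.4336 -0.2415  0.2172]
420 [ 0.5122 -0.2491  0.209 ] [ 0.4336 -0.2436  0.2172]
421 [ 0.5122 -0.2512  0.209 ] [ 0.4336 -0.2457  0.2172]
422 [ 0.5121 -0.2533  0.209 ] [ 0.4335 -0.2477  0.2172]
```

drive_tool(xyz=[[0,0,-0.005],[0,0,-0.015],[0,0,-0.03],[0,0,-0.045],[0,0,-0.06],[0,0,-0.075],[0,0,-0.083],[0,0,-0.0865]], roll=[0,0,0,0,0,0,0,0])

```text
time_s: 17.2
eef_pos: [0.4686, 0.0003, 0.237]
eef_rot: [[0.017, 1.0, 0.001], [1.0, -0.017, 0.0], [0.0, 0.001, -1.0]]
wrist_force: [-0.2, 0.5, -4.7]
opening: 0.0097
grip_force: 30.0
```

drive_tool(xyz=[[-0.005,-0.003,0],[-0.015,-0.009,0],[-0.03,-0.018,0],[-0.05,-0.028,0],[-0.07,-0.038,0],[-0.09,-0.048,0],[-0.11,-0.056,0],[-0.13,-0.062,0]], roll=[0,0,0.5,1,2,3,4,4])

```text
time_s: 18.2
eef_pos: [0.4034, -0.1302, 0.2365]
eef_rot: [[0.088, 0.996, 0.0], [0.996, -0.088, 0.0], [0.0, 0.0, -1.0]]
wrist_force: [0.0, -0.7, -4.8]
opening: 0.0099
grip_force: 30.0
```

drive_tool(xyz=[[-0.018,-0.002,0],[-0.036,-0.003,0],[-0.054,-0.002,0],[-0.072,0,0],[-0.09,0.002,0],[-0.102,0.004,0],[-0.109,0.005,0],[-0.112,0.0055,0]], roll=[0,0,0,0,0,0,0,0])

```text
time_s: 19.2
eef_pos: [0.4001, -0.2409, 0.2364]
eef_rot: [[0.087, 0.996, -0.0], [0.996, -0.087, 0.0], [0.0, -0.0, -1.0]]
wrist_force: [0.7, 0.6, -5.0]
opening: 0.0098
grip_force: 30.0
```

```bash
python3 - <<'E'
from h import *
T=shot("top","top5.png");S=shot("side","side5.png")
s=get_state();print(s["time_s"],np.round(s["eef_pos"],4))
o=np.zeros((600,800,3),np.uint8)
o[:,:400]=cv2.resize(T[170:290,340:420+20][:,:],(400,480),interpolation=0)[:480] if 0 else 0
a=cv2.resize(T[165:285,320:480],(400,300),interpolation=2); o[:300,:400]=a
b=cv2.resize(S[220:360,240:390],(640,600),interpolation=2)[:, :400] if 0 else cv2.resize(S[200:350,260:360],(400,600),interpolation=2); o[:,400:]=b
cv2.imwrite("pics/p5.png",o[:,:,::-1])
E
```

```text
19.3 [ 0.4002 -0.2406  0.2364]
```

View pics/p5.png

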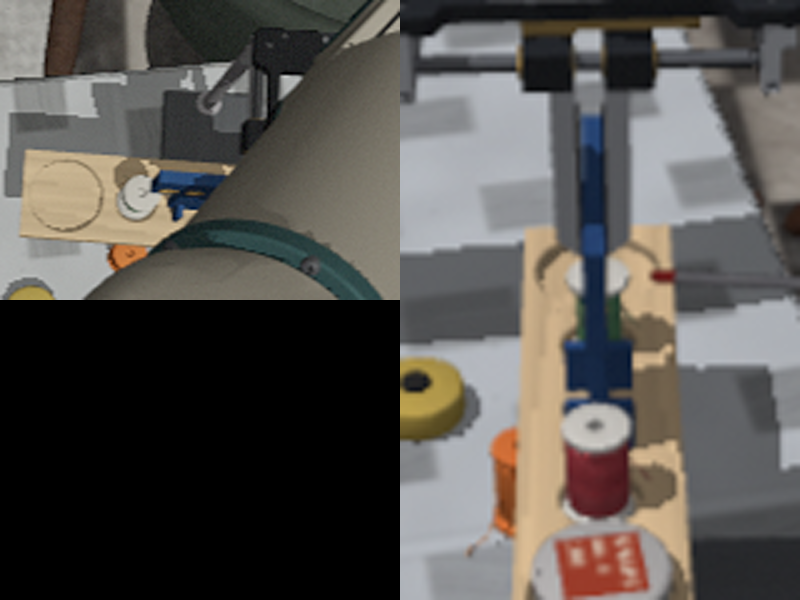

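Top view: the caddy's +y end shows the seat ring near px (347,243). Side view: the bar hangs upright, just short of the red peg tip (324,269). I'll check the hole position from the ring.

```bash
python3 - <<'E'
from h import *
from scipy.optimize import least_squares, minimize
g=cv2.imread("pics/top5.png").mean(2).astype(np.float32)
th=np.arange(0,2*np.pi,.03)
d=lambda p,r:np.mean(cv2.remap(g,*[np.float32(a)[None] for a in np.array([proj("top",(p[0]+r*np.cos(a),p[1]+r*np.sin(a),.1164)) for a in th]).T],cv2.INTER_LINEAR))
best=min(((d((.4127+i*.001,-.0972+j*.001),.0335),i,j) for i in range(-7,8) for j in range(-7,8))); print(best)
p=minimize(d,[.4127+best[1]*.001,-.0972+best[2]*.001],args=(.0335,),method="Nelder-Mead").x; print("ring",p.round(4),"pred",(.4127,-.0972), proj("top",(*p,.1164)))
# same detector on the table, seat a, first picture
g=cv2.imread("pics/top0.png").mean(2).astype(np.float32)
d0=lambda p,r,z=.02:np.mean(cv2.remap(g,*[np.float32(a)[None] for a in np.array([proj("top",(p[0]+r*np.cos(a),p[1]+r*np.sin(a),z)) for a in th]).T],cv2.INTER_LINEAR))
for q in((.4698,.1443),(.4658,-.0996)): print(q,minimize(d0,q,args=(.0335,),method="Nelder-Mead",options=dict(initial_simplex=[q,(q[0]+.003,q[1]),(q[0],q[1]+.003)])).x.round(4))
E
```

```text
Traceback (most recent call last):
  File "h.py", line 10, in proj
    c,R,t=cam(n); p=R@np.array(X)+t; return np.array([c["fx"]*p[0]/p[2]+c["cx"],c["fy"]*p[1]/p[2]+c["cy"]])
          ~~~^^^
  File "h.py", line 4, in cam
    c=camera_info(n); return c,np.array(c["R"]),np.array(c["t"])
ValueError: time passes only in moves, steps and waits
```

```bash
sed -i 's/^def cam/import functools\n@functools.cache\ndef cam/' h.py; python3 - <<'E'
from h import *
from scipy.optimize import minimize
th=np.arange(0,2*np.pi,.03)
def fit(f,q,z):
    g=cv2.imread(f).mean(2).astype(np.float32)
    def d(p):
        a=np.float32([proj("top",(p[0]+.0335*np.cos(t),p[1]+.0335*np.sin(t),z)) for t in th]); return cv2.remap(g,a[:,:1],a[:,1:],1).mean()
    b=min((d((q[0]+i*.001,q[1]+j*.001)),i,j) for i in range(-6,7) for j in range(-6,7))
    s=np.array([q[0]+b[1]*.001,q[1]+b[2]*.001]); return minimize(d,s,method="Nelder-Mead",options=dict(initial_simplex=[s,s+[.001,0],s+[0,.001]])).x.round(4)
print("held a",fit("pics/top5.png",(.4127,-.0972),.1164))
print("table a,b",fit("pics/top0.png",(.4698,.1443),.02),fit("pics/top0.png",(.4658,-.0996),.02))
print(get_state()["time_s"])
E
```

```text
held a [ 0.4113 -0.0958]
table a,b [0.4703 0.144 ] [ 0.4652 -0.0984]
19.3
```

drive_tool(xyz=[[-0.001,0.002,0],[-0.001,0.006,0],[-0.001,0.011,0],[-0.001,0.016,0],[-0.001,0.021,0],[-0.001,0.026,0],[-0.001,0.031,0],[-0.001,0.035,0]], roll=[0,0,0,0,0,0,0,0])

```text
time_s: 20.3
eef_pos: [0.4353, -0.2448, 0.2364]
eef_rot: [[0.086, 0.996, -0.0], [0.996, -0.086, -0.0], [-0.0, -0.0, -1.0]]
wrist_force: [-0.2, -0.9, -4.7]
opening: 0.0099
grip_force: 30.0
```

drive_tool(xyz=[[0,0.004,0],[0,0.008,0.0005],[0,0.012,0.001],[0,0.016,0.001],[0,0.02,0.0015],[0,0.024,0.0015],[0,0.026,0.0015],[0,0.026,0.0015]], roll=[0,0,0,0,0,0,0,0])

```text
time_s: 21.3
eef_pos: [0.461, -0.2471, 0.2349]
eef_rot: [[0.086, 0.996, -0.0], [0.996, -0.086, -0.0], [-0.0, -0.0, -1.0]]
wrist_force: [-0.1, -0.3, -4.3]
opening: 0.0094
grip_force: 30.0
```

```bash
python3 - <<'E'
from h import *
S=shot("side","side6.png");T=shot("top","top6.png")
s=get_state();print(s["time_s"],np.round(s["eef_pos"],4),s["wrist_force"])
o=np.zeros((600,800,3),np.uint8); o[:,400:]=cv2.resize(S[200:320,290:370],(400,600),interpolation=2); o[:300,:400]=cv2.resize(T[165:285,320:480],(400,300),interpolation=2)
cv2.imwrite("pics/p6.png",o[:,:,::-1])
E
```

```text
21.4 [ 0.4607 -0.247   0.2349] [ 0.25708633 -0.4041845  -4.98144097]
```

View pics/p6.png

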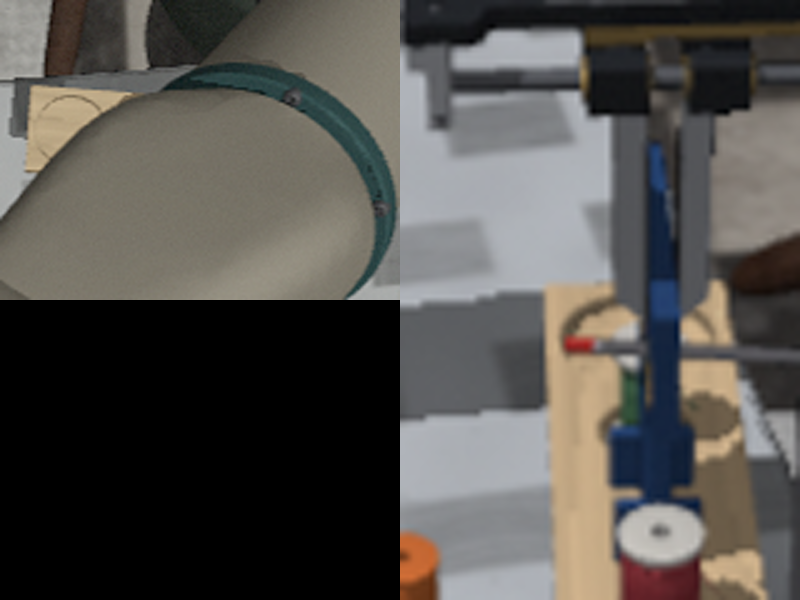

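Side view: the peg passes through the bar, with the red tip at (406,270 in the full picture ≈ 325) on the near side and the shaft beyond. I'll lower it until the peg takes the weight.

drive_tool(xyz=[[0,0,0.0005],[0,0,0.001],[0,0,0.0015],[0,0,0.002],[0,0,0.0025],[0,0,0.003],[0,0,0.0035],[0,0,0.0035]], roll=[0,0,0,0,0,0,0,0])

```text
time_s: 22.4
eef_pos: [0.4608, -0.247, 0.2314]
eef_rot: [[0.086, 0.996, -0.0], [0.996, -0.086, 0.0], [0.0, -0.0, -1.0]]
wrist_force: [0.4, -0.6, -4.8]
opening: 0.0096
grip_force: 30.0
```

drive_tool(xyz=[[0,0,0.0003],[0,0,0.0006],[0,0,0.0009],[0,0,0.0012],[0,0,0.0015],[0,0,0.0015],[0,0,0.0015],[0,0,0.0015]], roll=[0,0,0,0,0,0,0,0])

```text
time_s: 23.4
eef_pos: [0.461, -0.2471, 0.2305]
eef_rot: [[0.087, 0.996, 0.001], [0.996, -0.087, 0.0], [0.0, 0.001, -1.0]]
wrist_force: [-3.1, 1.4, 5.5]
opening: 0.0101
grip_force: 30.0
```

drive_tool(xyz=[[0,0,-0.0003],[0,0,-0.0006],[0,0,-0.0006],[0,0,-0.0006],[0,0,-0.0006],[0,0,-0.0006],[0,0,-0.0006],[0,0,-0.0006]], roll=[0,0,0,0,0,0,0,0])

```text
time_s: 24.4
eef_pos: [0.461, -0.2471, 0.2306]
eef_rot: [[0.086, 0.996, 0.0], [0.996, -0.086, -0.0], [-0.0, 0.0, -1.0]]
wrist_force: [-0.7, 0.1, 4.4]
opening: 0.0098
grip_force: 30.0
```

drive_tool(xyz=[[0,0,0],[0,0,0],[0,0,0],[0,0,0],[0,0,0],[0,0,0],[0,0,0],[0,0,0]], roll=[0,0,0,0,0,0,0,0], fingers=1)

```text
time_s: 25.4
eef_pos: [0.4609, -0.247, 0.2306]
eef_rot: [[0.086, 0.996, -0.0], [0.996, -0.086, 0.0], [0.0, -0.0, -1.0]]
wrist_force: [-0.1, 0.2, -0.3]
opening: 0.0862
grip_force: 0.0
```

drive_tool(xyz=[[0,0,0],[0,0,0],[0,0,-0.01],[0,0,-0.03],[0,0,-0.06],[0,0,-0.09],[0,0,-0.11],[0,0,-0.12]], roll=[0,0,0,0,0,0,0,0])

```text
time_s: 26.4
eef_pos: [0.4612, -0.2474, 0.3522]
eef_rot: [[0.087, 0.996, 0.002], [0.996, -0.087, -0.001], [-0.001, 0.002, -1.0]]
wrist_force: [0.1, 0.0, 0.4]
opening: 0.0936
grip_force: 0.0
```

drive_tool(xyz=[[0.05,0,0],[0.11,0,0],[0.17,0,0],[0.23,0,0],[0.29,0,0],[0.35,0,0],[0.41,0,0],[0.43,0,0]], roll=[0,0,0,0,0,0,0,0])

```text
time_s: 27.4
eef_pos: [0.4972, 0.1858, 0.3498]
eef_rot: [[0.08, 0.997, -0.002], [0.997, -0.08, 0.001], [0.0, -0.002, -1.0]]
wrist_force: [0.8, 0.0, -0.2]
opening: 0.0941
grip_force: 0.0
```

```bash
python3 - <<'E'
from h import *
T=shot("top","top7.png");S=shot("side","side7.png");print(get_state()["time_s"])
o=np.zeros((600,800,3),np.uint8); o[:,500:]=cv2.resize(S[200:400,280:380],(300,600),interpolation=2); o[:420,:500]=cv2.resize(T[145:271,330:480],(500,420),interpolation=2)
cv2.imwrite("pics/p7.png",o[:,:,::-1])
E
```

```text
27.5
```

View pics/p7.png

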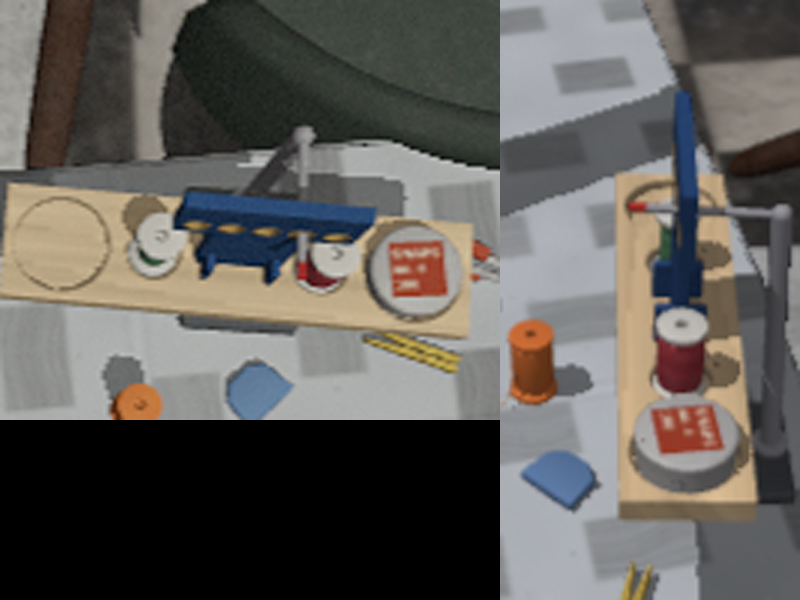

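The caddy hangs on the second hole from the tin end, with the tin and both spools seated. I'll let it settle and check that it is still and level.

drive_tool(xyz=[[0,0,0],[0,0,0],[0,0,0],[0,0,0],[0,0,0],[0,0,0],[0,0,0],[0,0,0]], roll=[0,0,0,0,0,0,0,0])

```text
time_s: 28.5
eef_pos: [0.4981, 0.1814, 0.3505]
eef_rot: [[0.086, 0.996, -0.0], [0.996, -0.086, 0.0], [0.0, -0.0, -1.0]]
wrist_force: [-1.1, -0.3, -0.3]
opening: 0.0937
grip_force: 0.0
```

drive_tool(xyz=[[0,0,0],[0,0,0],[0,0,0],[0,0,0],[0,0,0],[0,0,0],[0,0,0],[0,0,0]], roll=[0,0,0,0,0,0,0,0])

```text
time_s: 29.5
eef_pos: [0.498, 0.1814, 0.3505]
eef_rot: [[0.086, 0.996, -0.0], [0.996, -0.086, 0.0], [0.0, -0.0, -1.0]]
wrist_force: [-0.7, -0.5, -0.2]
opening: 0.0938
grip_force: 0.0
```

drive_tool(xyz=[[0,0,0],[0,0,0],[0,0,0],[0,0,0],[0,0,0],[0,0,0],[0,0,0],[0,0,0]], roll=[0,0,0,0,0,0,0,0])

```text
time_s: 30.5
eef_pos: [0.4981, 0.1813, 0.3505]
eef_rot: [[0.086, 0.996, -0.0], [0.996, -0.086, -0.0], [-0.0, -0.0, -1.0]]
wrist_force: [-0.6, -1.1, 0.3]
opening: 0.0943
grip_force: 0.0
```

```bash
python3 - <<'E'
from h import *
S=[read_camera("side").astype(float) for _ in range(4)]
A=cv2.imread("pics/side7.png")[:,:,::-1].astype(float)
for I in [A]+S[:3]: print(np.abs(I-S[3])[210:375,315:370].mean().round(2),np.abs(I-S[3])[380:450,250:310].mean().round(2))
b=lambda n:[round(x) for x in spot_in(n,"caddy")[0]["bbox"]]
print(b("side"))
# end corners (deck top): crop p7 px -> heights
f=lambda a,s:[tri((330+a[0]/3.333-.35,145+a[1]/3.333-.35),(280+(s[0]-500)/3-.33,200+s[1]/3-.33))]
print(f((472,220),(747,500)),f((465,335),(622,507)),f((10,185),(728,174)),f((3,296),(617,178)))
E
```

```text
0.53 0.35
0.42 0.35
0.42 0.35
0.42 0.35
[316, 230, 53, 144]
[(array([ 0.47983845, -0.38946665,  0.10907329]), np.float64(0.006858000631027659))] [(array([ 0.40390882, -0.38166265,  0.10355362]), np.float64(0.0012622894789579657))] [(array([ 0.51629515, -0.06824052,  0.10720182]), np.float64(0.005771122585513311))] [(array([ 0.43551184, -0.06192144,  0.107117  ]), np.float64(0.002322291064136842))]
```

Still and level: all four deck corners measure 104–109 mm. Handing it in.

```bash
python3 -c "
from workcell import *
print(job_done())"
```

```text
the job is handed in; nothing more can be done
None
```

The loaded caddy hangs still and level on the peg by hole_1, with the tin beside the red spool and both spools seated; I handed it in at about 31 s, and no verdict came back.

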